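# Drive the die's spring pin home and hold the loupe over it

### The job

Take the mallet by its wooden handle and knock the proud steel pin in the soap-stamp die down until it is flush, letting only the mallet touch the die, then stand the mallet upright on the table again and let go. Next pick up the loupe by its handle and finish while holding it still and level in the air, its lens centred over the pin and its rim at the height of the red band on the white post, touching nothing else. Leave the glue stick and the soap pack by the die where they are.

Things in the scene. Friction and masses are not known exactly. Their poses are not given: they have to be found in the camera images.
- die: fixed soap-stamp die: aluminium block 110 x 60 x 30 mm (its own x, y, z) on a dark steel foot plate 130 x 76 x 6 mm, origin at the centre of the underside on the table. Its top is 30 mm above the table. The pin stands in a yellow ringed hole at x = -30 mm, y = 0 of the block. At x = +35 mm, y = 0 stands a white post, 10 mm thick, up to 108 mm above the table, with a red band 5 mm high (centre 95 mm above the table) that marks the focal height
- spring_pin (a joint): how far the steel pin (12 mm thick, vertical) has been driven down, in m: 0 = 10 mm proud, 0.010 = flush with the die's top, its stop. Spring-pin fit: it takes about 8 N plus the drag of quick motion to move it, and it stays where it is left
- pin_top (a point): centre of the pin's top face; moves down with the pin
- focus (a point): the point 95 mm above the table, straight above the pin, at the height of the red band's centre: the lens centre belongs here. Fixed to the die, same axes
- mallet: upright hand mallet, 0.25 kg, standing on its striking face; origin at the centre of that face, z up. Head 44 mm across, 40 mm tall (yellow with black ends), with a round wooden handle 24 mm thick straight above it, from 40 to 92 mm above the face
- mallet_grip (a point): point on the axis of the mallet's handle, 68 mm above its striking face; z up
- loupe: hand loupe, 0.1 kg, lying flat; origin at the underside of the handle's middle. Black handle 90 mm long (its x), 20 mm wide (y), 22 mm high (z) with red inlays in its sides; round steel rim 60 mm across and 14 mm high, its underside flush with the handle's, centred 74 mm along +x
- loupe_grip (a point): centre of the loupe's handle, 11 mm above its underside, axes as the loupe: x towards the lens. The place to grip, across y
- lens (a point): centre of the lens and its rim, 74 mm along the loupe's x from the grip and 7 mm above the underside; z is the optical axis
- glue_stick: standing glue stick, white and orange, 27 mm thick, 97 mm tall: bystander; origin under its centre
- soap_c: single pale soap pack with an open wrapper flap, about 81 x 103 x 27 mm, lying to the robot side of the die: bystander; origin under its centre
Mind the look-alikes: they are no part of the job. What is shaped like the mallet but turquoise is not meant.

How it is judged (in metres and radians):
On the way, in this order (a step that is already met when the one before it is completed fails the run):
1. the pin is flush, with the mallet in the gripper (value of joint spring_pin above 0.0085 m and contact force between the fingers and mallet above 0.5 N), for 0.05 s.
2. the mallet stands upright on the table again, let go (height (world z) of mallet_grip between 0.063 and 0.073 m and angle between mallet_grip's own z axis and vertical below 0.1 rad and contact force between the fingers and mallet below 0.1 N and contact force between mallet and die below 0.1 N), for 0.2 s.
3. the loupe is in the gripper, off the table (contact force between the fingers and loupe above 0.5 N and height (world z) of lens above 0.03 m), for 0.2 s.
At the end, for the whole second after the job is handed in: The pin is within 1.5 mm of flush; the mallet stands upright on the table, not on the die, and is let go; the gripper holds the loupe still, touching neither die nor mallet, its lens centre within 10 mm sideways and 6 mm in height of the focal point over the pin, level within 0.12 rad (all of step 2 and value of joint spring_pin above 0.0085 m and horizontal distance between lens and focus below 0.01 m and z of lens in the frame of focus between -0.006 and 0.006 m and angle between lens's own z axis and vertical below 0.12 rad and linear speed of loupe below 0.03 m/s and contact force between the fingers and loupe above 0.5 N and contact force between loupe and die below 0.1 N and contact force between loupe and mallet below 0.1 N); the arm keeps its last pose, push and grip.
It fails at once if the robot touches the die or its pin with fingers or arm (contact force between any of the fingers, the arm and die above 1 N).
It fails at once if the loupe is pushed against the die or its pin (contact force between loupe and die above 2 N).
It fails at once if a bystander is shifted by more than 30 mm (distance of any of glue_stick, soap_c from where it was at the start of the episode above 0.03 m).
It also fails if it takes over 54 s, if anything falls off the work surface, if the arm or the gripper's body presses on something with over 40 N, if the wrist force passes 120 N, or if a joint passes its speed limit or range.

### The arm

A 6-joint arm with a two-finger parallel gripper is mounted at the origin on a cart in front of the work surface, level with it; the furniture and walls round the work are solid. World frame = base frame: x ahead of the robot, y to its left, z up, the work surface at z = 0. Lengths are in m, angles in degrees, forces in N, time in s.
With the tool pointing down it reaches from about 0.35 to 0.875 m from the base axis. Payload 4.2 kg.
Tool frame: the origin (TCP) lies between the finger pads; the fingertips stand 8 mm ahead of it and the grasp point (between the pads) lies 11 mm behind it; z points along the fingers, y is the line along which they close (so a half turn about z gives the same grasp; the last joint's range is limited). The gripper opens to 87 mm and grips with 3 to 60 N. Pads are 19 mm wide; open, the fingers measure 117 mm over their backs; the gripper's body (75 mm by 190 mm) begins 51 mm behind the grasp point.
Start: joints at [-48.323, 22.042, 0.453, 0, -68.411, -14.817], TCP at [0.282, -0.558, 0.231] pointing down, gripper open.
Joint ranges: [-179.83, 179.83], [-69.29, 118.12], [-61.27, 80.66], [-181.25, 117.63], [-171.15, -9.14], [-177.46, 177.46]. Speed limits (degrees/s): [159.86, 159.86, 180, 180, 180, 180].

### API

Orientations are given as a 3x3 rotation matrix whose columns are the frame's x, y, z axes.
In Python, from station import sense, capture, camera_model, finish_job, find_in gives the robot as it stands. The module is installed in compiled form; this text tells all that it offers.
- The arm moves only by the tool arm_command, never from a script. Its argument "motion" is a list of rows, each a list of 7 numbers: the finger opening in mm, from 0 to 87, then the shift along the tool's x, y, z in mm, then the turn, a rotation vector about the tool's x, y, z in rad. In form: [[jaw, dx, dy, dz, rx, ry, rz], ...]. A call has 1 to 8 rows; each row shifts and turns the commanded pose from where the row before left it, along the tool's axes as they then stand; what a row does not reach is not made up. A row lasts 1/10 s, in which the tool goes at most 50 mm and 8.59 degrees, less where a joint would pass 70% of its speed; a pose out of reach is approached as far as the arm can. A call with a gripper value outside its range is refused whole. The fingers move at their own pace and stop on an object; the grip force is fixed at half the most. Time passes only in rows, so rows that do not move let the fingers close. It gives the time, the measured TCP pose, the force, the opening and the grip force at its end, in the units of the state.
- sense(): the state, without advancing time (a new reading comes with each control period).
- capture(name): name is "scene" or "top" or "wrist"; returns the picture (384x512x3 uint8, red, green, blue); there is no depth.
- camera_model(name): a dict with "fx", "fy", "cx", "cy" (pixels), "R" (3x3) and "t" (3): a world point X has camera coordinates R X + t. Camera axes: x right, y down, z forward; pixel columns grow to the right and rows downward; lengths in m; the calibration is good to about 2 mm. A picture is of the moment at which its call begins: read the wrist's pose just before it. camera_model takes no time and is no camera call; for the wrist camera it gives the pose at the moment of the call.
- finish_job(): hands the job in; it is judged then, once.
Trained networks look in the newest picture that a camera, given by its name, has taken for a name from the list of things; names that differ only in an ending like _2 or _b are one class to them, and where a whole thing is asked for, a point or a joint stands for the part that bears it (a point fixed in the world has none). Each returns a list of dicts, best first, with "p" (0 to 1); they miss things now and then, are a little off and sometimes report something else, mostly with a low value. They report only what shows in the picture. A call takes as long as a camera call. They do not tell look-alikes from the thing itself.
- find_in(target, camera): "location" ([row, column] in pixels, amid what is visible of it).
The state is a dict: "time_s": time; "joints": joint angles; "joint_velocities": joint speeds; "effort": joint torques, N m; "tcp_pos": TCP position; "ee_rot": TCP orientation; "wrist_force": force on the tool from outside, world axes, zero at the start; "moment": the same for the moment, N m; "gripper_width": opening from 0.0 (shut) to 1.0 (fully open); "gripper_force": force on a finger pad.
Only numpy, scipy, OpenCV 4.12 (cv2) and the standard library are available. Lean on these libraries where they do the work, as an engineer would, in place of code of your own. Each camera call takes 0.05 s, during which the arm holds its last target. There are 200 camera calls.

## Working session

There is one attempt and no reset: what is moved stays moved. The work goes in short steps, Python scripts to look and compute and a tool call to move; the robot and the scene stay as the last step left them, time stands still between calls to the robot, and variables do not carry over. Pictures are saved under pics/ and viewed, at most 10 in all, crops included, and the job is handed in when it is done.

Besides the shell and the picture viewer there is one more tool, called after "Call:" as a command line: name --pt "numbers of a row" for each row, then --argument value for the rest. arm_command: Moves the arm, as the interface text tells. Its arguments: {"type":"object","properties":{"motion":{"type":"array"}},"required":["motion"]}

```bash
mkdir -p pics
cat > h.py <<'E'
import numpy as np, cv2
from station import *
def ray(cam,rc,m=None):
    m=m or camera_model(cam);R=np.array(m["R"]);t=np.array(m["t"])
    d=R.T@np.array([(rc[1]-m["cx"])/m["fx"],(rc[0]-m["cy"])/m["fy"],1]);return -R.T@t,d
def at(cam,rc,z,m=None):
    o,d=ray(cam,rc,m);return o+d*(z-o[2])/d[2]
def proj(cam,X,m=None):
    m=m or camera_model(cam);p=np.array(m["R"])@np.array(X)+np.array(m["t"])
    return p[1]/p[2]*m["fy"]+m["cy"],p[0]/p[2]*m["fx"]+m["cx"]
def save(n,im): cv2.imwrite(f"pics/{n}.png",im[:,:,::-1])
E
python3 - <<'E'
from h import *
s=sense();print(s["time_s"],s["tcp_pos"],s["ee_rot"],s["gripper_width"])
a=capture("top");b=capture("scene");
save("top0",a);save("scene0",b)
for c in("top","scene"):
    m=camera_model(c);print(c,"cam at",-np.array(m["R"]).T@np.array(m["t"]))
    for n in("die","mallet","loupe","lens","loupe_grip","pin_top","glue_stick","soap_c"):
        print(c,n,[(np.round(d["location"]).tolist(),round(d["p"],2),np.round(at(c,d["location"],.03),3).tolist()) for d in find_in(n,c)[:4]])
E
```

```text
0.0 [ 0.28215939 -0.55702584  0.22945491] [[-8.92173383e-01 -4.51691837e-01 -1.06707278e-03]
 [-4.51693088e-01  8.92171357e-01  1.90352019e-03]
 [ 9.22072358e-05  2.18025945e-03 -9.99997619e-01]] 0.9973674246270733
top cam at [ 0.48045885 -0.23670682  1.02301947]
top die [([168.0, 171.0], 0.94, [0.581, -0.065, 0.03])]
top mallet [([227.0, 279.0], 0.71, [0.447, -0.327, 0.03]), ([169.0, 234.0], 0.71, [0.583, -0.216, 0.03]), ([230.0, 246.0], 0.54, [0.436, -0.248, 0.03]), ([194.0, 262.0], 0.54, [0.524, -0.286, 0.03])]
top loupe [([178.0, 328.0], 0.88, [0.567, -0.443, 0.03])]
top lens [([182.0, 326.0], 0.9, [0.56, -0.438, 0.03])]
top loupe_grip [([183.0, 324.0], 0.72, [0.556, -0.434, 0.03])]
top pin_top []
top glue_stick [([230.0, 244.0], 0.72, [0.438, -0.243, 0.03]), ([120.0, 201.0], 0.45, [0.701, -0.132, 0.03])]
top soap_c [([249.0, 190.0], 0.91, [0.388, -0.118, 0.03])]
scene cam at [0.2062879  0.42470094 0.46716421]
scene die [([274.0, 172.0], 0.87, [0.572, -0.027, 0.03])]
scene mallet [([214.0, 267.0], 0.91, [0.522, -0.281, 0.03]), ([219.0, 226.0], 0.79, [0.584, -0.222, 0.03]), ([231.0, 295.0], 0.78, [0.447, -0.25, 0.03]), ([208.0, 311.0], 0.58, [0.453, -0.351, 0.03])]
scene loupe [([190.0, 286.0], 0.76, [0.53, -0.403, 0.03])]
scene lens [([191.0, 285.0], 0.84, [0.533, -0.399, 0.03])]
scene loupe_grip [([282.0, 297.0], 0.16, [0.385, -0.106, 0.03])]
scene pin_top [([267.0, 191.0], 0.52, [0.555, -0.056, 0.03])]
scene glue_stick [([209.0, 147.0], 0.98, [0.748, -0.179, 0.03])]
scene soap_c [([284.0, 297.0], 0.92, [0.385, -0.103, 0.03]), ([190.0, 288.0], 0.4, [0.528, -0.406, 0.03])]
```

View pics/top0.png

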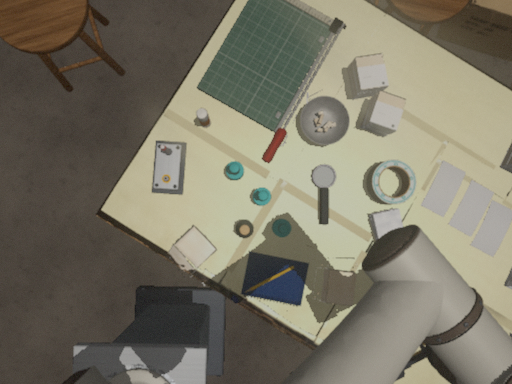

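View pics/scene0.png

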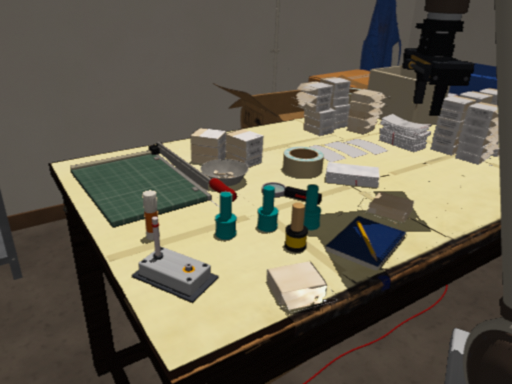

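Top view: the real mallet (tan handle, yellow/black head) is at about (230,245). Three turquoise look-alikes stand at (171,234), (196,261) and (228,281). Die is at (168,169) with the pin ring at about (178,166) and the post at about (150,167). The loupe's rim is at (176,324), its handle running to (222,324). The scene view agrees: mallet at (228,296), glue stick at (212,150), soap at (285,297). I choose the tan/yellow one and check it in a crop.

Run:
```python
from h import *
a=cv2.imread("pics/top0.png");b=cv2.imread("pics/scene0.png")
z=lambda im,r,c,h,w,k:cv2.resize(im[r-h:r+h,c-w:c+w],None,fx=k,fy=k,interpolation=cv2.INTER_CUBIC)
A=z(a,168,169,33,33,6);B=z(a,230,245,33,33,6)
C=z(a,198,324,33,33,6);D=z(b,270,178,33,66,6)[:, :792];
E=np.vstack([np.hstack([A,B])[:,:],])
D=cv2.resize(D,(792,396))
F=cv2.resize(z(b,230,296,33,33,6),(396,396))
m=np.vstack([np.hstack([A,B]),np.hstack([C,F])])
m=cv2.resize(m,(600,600));cv2.imwrite("pics/crops.png",m)
```

```text
(no output)
```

View pics/crops.png

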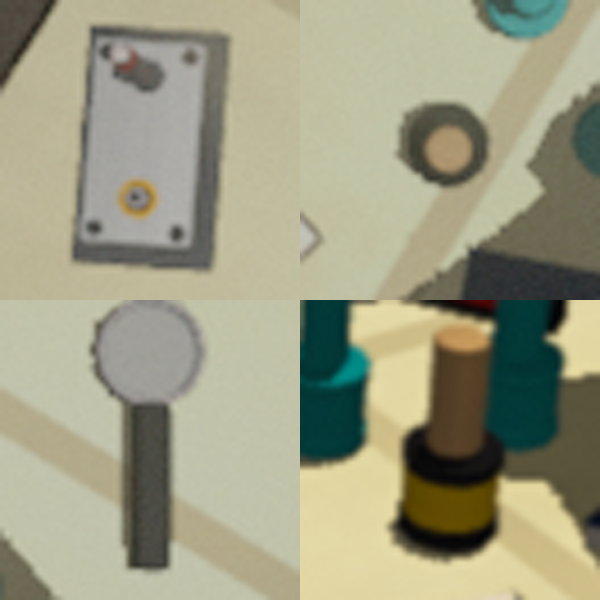

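Crops confirm: tan-handled, yellow/black mallet (handle top at top-pixel (229.6,244.6)), pin ring at (178.6,166.1), rim centre at (176.7,324), handle end at (224,323.8).

Run:
```python
from h import *
for n,rc,z in(("pin",(178.6,166.1),.03),("postbase",(135+78/4.545,136+150/4.545),.03),("postbandtop",(135+48/4.545,136+121/4.545),.108),("mal",(229.6,244.6),.092),("malhead",(228.7,243.7),.04),("rim",(176.7,324),.014),("hend",(224,323.8),.022),("hstart",(187.7,324),.022),("soap",(249,193),.027),("glue",(114,201),.097),("turq281",(228,281),.092),("turq261",(194,262),.092)):
    print(n,np.round(at("top",rc,z),4))
print("mal scene",at("scene",(205.4,298.6),.092))
d=[at("top",(135+y/4.545,136+x/4.545),.03)[:2].round(4) for x,y in((97,35),(210,42),(193,247),(80,240))];print(d)
```

```text
pin [ 0.5548 -0.0532  0.03  ]
postbase [ 0.6188 -0.0575  0.03  ]
postbandtop [ 0.6222 -0.0569  0.108 ]
mal [ 0.4407 -0.2446  0.092 ]
malhead [ 0.4406 -0.2428  0.04  ]
rim [ 0.5728 -0.4373  0.014 ]
hend [ 0.4566 -0.4374  0.022 ]
hstart [ 0.5451 -0.4362  0.022 ]
soap [ 0.3885 -0.1234  0.027 ]
glue [ 0.6988 -0.138   0.097 ]
turq281 [ 0.4466 -0.3265  0.092 ]
turq261 [ 0.522  -0.2815  0.092 ]
mal scene [ 0.44064644 -0.23956969  0.092     ]
[array([ 0.6408, -0.0287]), array([ 0.6391, -0.0884]), array([ 0.5299, -0.0837]), array([ 0.5318, -0.0244])]
```

Call:
arm_command --pt "60 0 0 0 0 0 0.117" --pt "60 0 0 0 0 0 0.117" --pt "60 0 0 0 0 0 0.117" --pt "60 0 0 0 0 0 0.118" --pt "60 -20 30 0 0 0 0" --pt "60 -20 40 0 0 0 0" --pt "60 -20 40 0 0 0 0" --pt "60 -20 40 0 0 0 0"

```text
time_s: 1.7
tcp_pos: [0.3629, -0.4062, 0.2306]
ee_rot: [[-1.0, 0.001, 0.0], [0.001, 1.0, -0.0], [-0.0, -0.0, -1.0]]
wrist_force: [-0.2, -1.2, -0.3]
gripper_width: 0.694
gripper_force: 0.0
```

Call:
arm_command --pt "60 -20 40 0 0 0 0" --pt "60 -20 40 0 0 0 0" --pt "60 -20 40 0 0 0 0" --pt "60 -10 20 0 0 0 0" --pt "60 0 0 0 0 0 0" --pt "60 0 0 0 0 0 0"

```text
time_s: 2.3
tcp_pos: [0.4326, -0.2674, 0.2307]
ee_rot: [[-1.0, -0.001, 0.0], [-0.001, 1.0, -0.0], [-0.0, -0.0, -1.0]]
wrist_force: [0.0, -0.1, -0.5]
gripper_width: 0.684
gripper_force: 0.0
```

Run:
```python
from h import *
s=sense();print(s["time_s"],s["tcp_pos"],s["ee_rot"],s["joints"],s["wrist_force"])
m=camera_model("wrist");w=capture("wrist");save("w1",w)
for n in("mallet","mallet_grip","soap_c"):
  print(n,[(np.round(d["location"]).tolist(),round(d["p"],2),at("wrist",d["location"],.068,m).round(4).tolist()) for d in find_in(n,"wrist")[:4]])
print(proj("wrist",(.441,-.243,.092),m))
```

```text
2.3 [ 0.43258985 -0.26740182  0.23072223] [[-9.99999435e-01 -1.04760553e-03  1.78433476e-04]
 [-1.04764432e-03  9.99999428e-01 -2.17440606e-04]
 [-1.78205582e-04 -2.17627418e-04 -9.99999960e-01]] [-1.34023104e+01  1.06534460e+01 -1.56039171e+01  1.08724078e-02
 -6.37298045e+01 -7.65424762e+01] [ 0.01506364 -0.11054556 -0.50848279]
mallet [([278.0, 298.0], 0.94, [0.5609, -0.2181, 0.068]), ([180.0, 277.0], 0.85, [0.4323, -0.2468, 0.068]), ([228.0, 248.0], 0.68, [0.493, -0.2806, 0.068]), ([183.0, 210.0], 0.57, [0.4361, -0.3247, 0.068])]
mallet_grip [([228.0, 255.0], 0.96, [0.4924, -0.273, 0.068]), ([281.0, 300.0], 0.81, [0.5653, -0.2144, 0.068]), ([181.0, 211.0], 0.78, [0.434, -0.3238, 0.068]), ([178.0, 280.0], 0.62, [0.4309, -0.2432, 0.068])]
soap_c [([140.0, 375.0], 0.59, [0.3865, -0.1381, 0.068])]
(np.float64(192.15051036836147), np.float64(281.72966974967034))
```

View pics/w1.png

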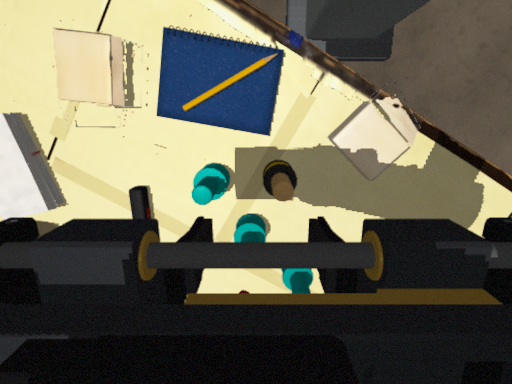

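The wrist view shows the tan handle top at (189,284), predicted (192,282), so the position is right to within about 3 mm. Turquoise ones are at (190,203), (230,250) and (280,298). I'm going down.

Call:
arm_command --pt "60 -6.5 26 0 0 0 0" --pt "60 0 0 40 0 0 0" --pt "60 0 0 40 0 0 0" --pt "60 0 0 40 0 0 0" --pt "60 0 0 34 0 0 0" --pt "60 0 0 19 0 0 0" --pt "60 0 0 0 0 0 0" --pt "20 0 0 0 0 0 0"

```text
time_s: 3.3
tcp_pos: [0.4392, -0.2424, 0.0579]
ee_rot: [[-1.0, 0.001, 0.0], [0.001, 1.0, -0.0], [-0.0, -0.0, -1.0]]
wrist_force: [0.6, 0.0, -0.0]
gripper_width: 0.653
gripper_force: 0.0
```

Call:
arm_command --pt "10 0 0 0 0 0 0" --pt "10 0 0 0 0 0 0" --pt "10 0 0 0 0 0 0" --pt "10 0 0 0 0 0 0"

```text
time_s: 3.7
tcp_pos: [0.4393, -0.2416, 0.0583]
ee_rot: [[-1.0, 0.0, 0.002], [0.0, 1.0, -0.0], [-0.002, -0.0, -1.0]]
wrist_force: [-0.2, -0.4, -0.3]
gripper_width: 0.317
gripper_force: 0.0
```

Call:
arm_command --pt "10 0 0 0 0 0 0" --pt "10 0 0 0 0 0 0" --pt "10 0 0 0 0 0 0" --pt "10 0 0 0 0 0 0" --pt "10 0 0 -25 0 0 0" --pt "10 0 0 -25 0 0 0" --pt "10 0 0 -25 0 0 0" --pt "10 0 0 0 0 0 0"

```text
time_s: 4.5
tcp_pos: [0.4407, -0.242, 0.135]
ee_rot: [[-1.0, -0.0, 0.006], [-0.0, 1.0, -0.002], [-0.006, -0.002, -1.0]]
wrist_force: [1.2, -1.0, -2.5]
gripper_width: 0.267
gripper_force: 30.0
```

Run:
```python
from h import *
a=capture("top");b=capture("scene");save("b2",b[100:320,100:400]);save("a2",a)
s=sense();print(s["tcp_pos"],s["gripper_force"],s["gripper_width"],s["wrist_force"])
im=np.hstack([cv2.resize(b[150:310,120:360],(480,320)),cv2.resize(a[130:290,140:290],(300,320))])
save("m2",im)
```

```text
[ 0.43822907 -0.24114444  0.1316886 ] 29.96956543531269 0.2671382516468065 [-0.0055312   0.39174295 -3.07345216]
```

View pics/m2.png

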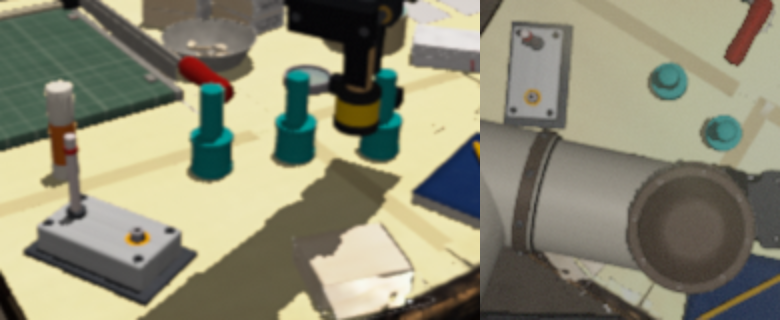

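The mallet hangs upright in the gripper at about scene (210,300). Die, post and proud pin are clear, nothing disturbed. Moving over the pin.

Call:
arm_command --pt "10 -19.5 31 0 0 0 0" --pt "10 -19.5 31.5 0 0 0 0" --pt "10 -19.5 31 0 0 0 0" --pt "10 -19.5 31.5 0 0 0 0" --pt "10 -19.5 31 0 0 0 0" --pt "10 -19.5 31.5 0 0 0 0" --pt "10 0 0 0 0 0 0" --pt "10 0 0 0 0 0 0"

```text
time_s: 5.4
tcp_pos: [0.5547, -0.0535, 0.1301]
ee_rot: [[-1.0, -0.001, -0.005], [-0.001, 1.0, -0.0], [0.005, -0.0, -1.0]]
wrist_force: [0.1, 0.2, -2.9]
gripper_width: 0.269
gripper_force: 30.0
```

Run:
```python
from h import *
s=sense();print(s["tcp_pos"],s["ee_rot"],s["wrist_force"])
b=capture("scene");save("b3",cv2.resize(b[160:310,120:320],(800,600)))
for z in(.04,.074):
  r,c=proj("scene",(.555,-.0535,z));print((r-160)*4,(c-120)*4)
```

```text
[ 0.55470768 -0.0534993   0.13006472] [[-9.99986857e-01 -8.37537959e-04 -5.05819522e-03]
 [-8.35937243e-04  9.99999600e-01 -3.18565827e-04]
 [ 5.05846001e-03 -3.14333306e-04 -9.99987157e-01]] [ 0.07149748  0.24577908 -2.86137974]
413.64000175640194 279.3982418486763
344.3276009199334 276.27821841651087
```

View pics/b3.png

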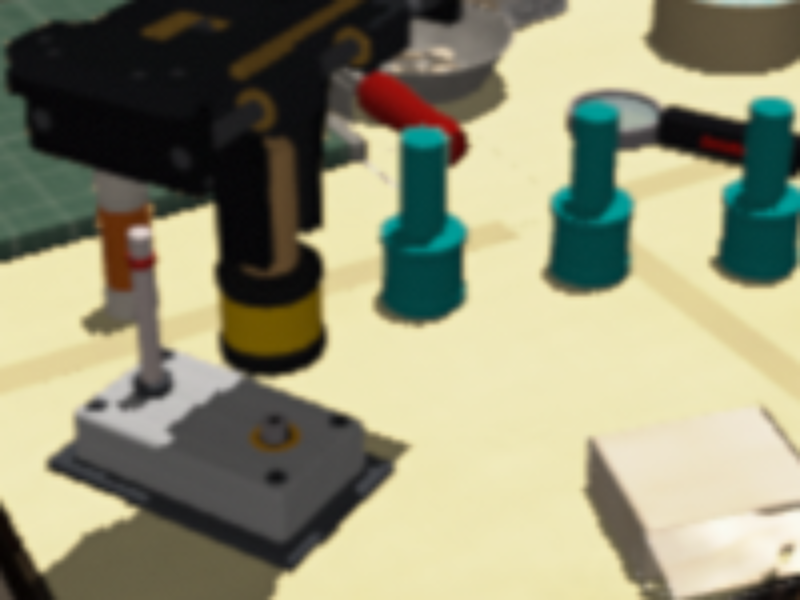

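Mallet face at (352,272) hangs straight over the pin at (423,273). Both sit the same few pixels off prediction, so it's aligned. Driving the pin down.

Call:
arm_command --pt "10 0 0 25 0 0 0" --pt "10 0 0 4 0 0 0" --pt "10 0 0 3 0 0 0" --pt "10 0 0 3 0 0 0" --pt "10 0 0 3 0 0 0" --pt "10 0 0 3 0 0 0"

```text
time_s: 6.05
tcp_pos: [0.5566, -0.0544, 0.0932]
ee_rot: [[-1.0, -0.0, 0.002], [-0.0, 1.0, -0.001], [-0.002, -0.001, -1.0]]
wrist_force: [-2.7, -0.2, 6.0]
gripper_width: 0.271
gripper_force: 30.0
```

Call:
arm_command --pt "10 0 0 1 0 0 0" --pt "10 0 0 0 0 0 0"

```text
time_s: 6.25
tcp_pos: [0.5565, -0.0544, 0.0921]
ee_rot: [[-1.0, -0.0, 0.002], [-0.0, 1.0, -0.001], [-0.002, -0.001, -1.0]]
wrist_force: [-1.7, -0.4, 4.4]
gripper_width: 0.265
gripper_force: 30.0
```

Call:
arm_command --pt "10 0 0 2 0 0 0" --pt "10 0 0 2 0 0 0" --pt "10 0 0 2 0 0 0" --pt "10 0 0 0 0 0 0"

```text
time_s: 6.65
tcp_pos: [0.5567, -0.0545, 0.0879]
ee_rot: [[-1.0, -0.001, 0.002], [-0.001, 1.0, -0.001], [-0.002, -0.001, -1.0]]
wrist_force: [-6.1, -0.7, 14.9]
gripper_width: 0.267
gripper_force: 30.0
```

Call:
arm_command --pt "10 0 0 1 0 0 0" --pt "10 0 0 1 0 0 0" --pt "10 0 0 0 0 0 0"

```text
time_s: 6.95
tcp_pos: [0.5569, -0.0546, 0.0878]
ee_rot: [[-1.0, -0.002, 0.003], [-0.002, 1.0, -0.002], [-0.003, -0.002, -1.0]]
wrist_force: [-8.5, -0.4, 24.7]
gripper_width: 0.268
gripper_force: 30.0
```

Call:
arm_command --pt "10 0 0 -10 0 0 0" --pt "10 0 0 -20 0 0 0" --pt "10 0 0 -17 0 0 0" --pt "10 0 0 0 0 0 0"

```text
time_s: 7.35
tcp_pos: [0.5579, -0.0538, 0.1318]
ee_rot: [[-1.0, -0.0, 0.006], [-0.0, 1.0, 0.001], [-0.006, 0.001, -1.0]]
wrist_force: [0.7, 0.1, -1.7]
gripper_width: 0.269
gripper_force: 30.0
```

Run:
```python
from h import *
s=sense();print(s["tcp_pos"],s["wrist_force"])
b=capture("scene");save("b4",cv2.resize(b[200:310,120:260],(700,550),interpolation=cv2.INTER_CUBIC))
```

```text
[ 0.55787069 -0.05380956  0.13178722] [ 0.66715061  0.14310989 -1.74754527]
```

View pics/b4.png

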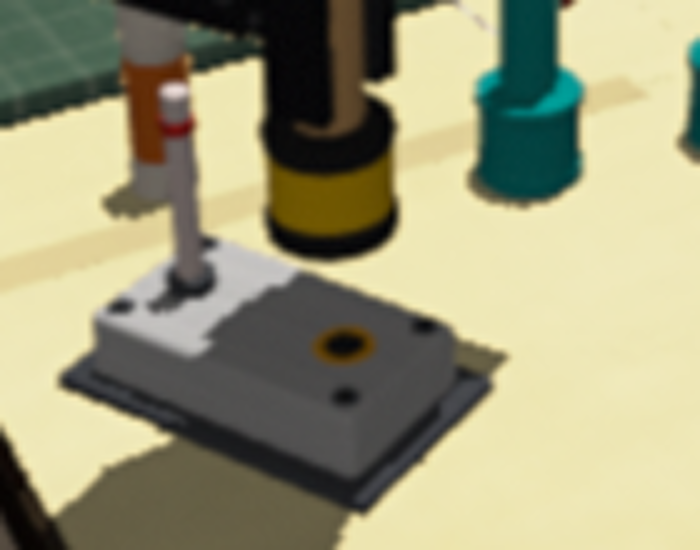

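The ring at (343,345) shows no proud pin any more: it's flush. Carrying the mallet back to its old spot.

Call:
arm_command --pt "10 20 -31 0 0 0 0" --pt "10 20 -31.5 0 0 0 0" --pt "10 20 -31 0 0 0 0" --pt "10 20 -31.5 0 0 0 0" --pt "10 20 -31 0 0 0 0" --pt "10 19 -32 0 0 0 0" --pt "10 0 0 30 0 0 0" --pt "10 0 0 25 0 0 0"

```text
time_s: 8.2
tcp_pos: [0.4356, -0.2428, 0.0729]
ee_rot: [[-1.0, 0.003, -0.0], [0.003, 1.0, 0.001], [0.0, 0.001, -1.0]]
wrist_force: [-0.6, 0.2, -2.9]
gripper_width: 0.267
gripper_force: 30.0
```

Call:
arm_command --pt "10 0 0 5 0 0 0" --pt "10 0 0 5 0 0 0" --pt "10 0 0 3 0 0 0" --pt "10 0 0 2 0 0 0" --pt "10 0 0 0 0 0 0"

```text
time_s: 8.7
tcp_pos: [0.4374, -0.2419, 0.06]
ee_rot: [[-1.0, -0.0, 0.001], [-0.0, 1.0, -0.0], [-0.001, -0.0, -1.0]]
wrist_force: [0.1, 0.0, -3.0]
gripper_width: 0.27
gripper_force: 30.0
```

Call:
arm_command --pt "10 0 0 1 0 0 0" --pt "10 0 0 1 0 0 0" --pt "10 0 0 0 0 0 0"

```text
time_s: 9.0
tcp_pos: [0.4373, -0.2421, 0.0579]
ee_rot: [[-1.0, 0.0, 0.001], [0.0, 1.0, -0.0], [-0.001, -0.0, -1.0]]
wrist_force: [0.4, 0.8, -1.2]
gripper_width: 0.268
gripper_force: 30.0
```

Call:
arm_command --pt "10 0 0 0.5 0 0 0" --pt "10 0 0 0 0 0 0" --pt "60 0 0 0 0 0 0" --pt "60 0 0 0 0 0 0" --pt "60 0 0 0 0 0 0" --pt "60 0 0 0 0 0 0" --pt "60 0 0 0 0 0 0"

```text
time_s: 9.7
tcp_pos: [0.4369, -0.2421, 0.0569]
ee_rot: [[-1.0, 0.0, -0.0], [0.0, 1.0, 0.0], [0.0, 0.0, -1.0]]
wrist_force: [0.5, -0.3, -0.6]
gripper_width: 0.628
gripper_force: 0.0
```

Call:
arm_command --pt "60 0 0 -10 0 0 0" --pt "60 0 0 -40 0 0 0" --pt "60 0 0 -40 0 0 0" --pt "60 0 0 -40 0 0 0" --pt "60 0 0 -20 0 0 0" --pt "60 0 0 0 0 0 0"

```text
time_s: 10.3
tcp_pos: [0.4389, -0.2427, 0.2115]
ee_rot: [[-1.0, -0.0, 0.009], [-0.0, 1.0, -0.003], [-0.009, -0.003, -1.0]]
wrist_force: [0.1, 0.1, 0.4]
gripper_width: 0.693
gripper_force: 0.0
```

Run:
```python
from h import *
s=sense();print(s["time_s"],s["tcp_pos"],s["wrist_force"],s["gripper_width"])
a=capture("top");b=capture("scene")
save("m5",np.hstack([cv2.resize(b[170:290,200:350],(450,360)),cv2.resize(a[150:270,270:370],(300,360))]))
print([(d["location"],d["p"]) for n in("lens","loupe_grip","loupe") for d in find_in(n,"top")[:2]])
print(at("scene",(268.6,189),.03))
```

```text
10.3 [ 0.43890978 -0.24270896  0.21152287] [0.07134126 0.08358054 0.35107926] 0.6928896506516747
[([183.7, 323.6], 0.87), ([183.1, 322.4], 0.93), ([181.5, 325.4], 0.64)]
[ 0.55618856 -0.05212408  0.03      ]
```

View pics/m5.png

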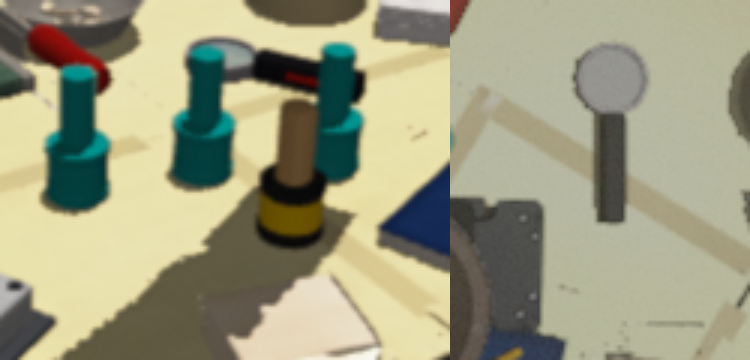

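Mallet stands upright alone (scene crop (205,290)). The loupe is unmoved: rim at crop (80,612), handle straight along x. Moving above the loupe.

Call:
arm_command --pt "60 -12 -38 0 0 0 0" --pt "60 -12 -39 0 0 0 0" --pt "60 -12 -39 0 0 0 0" --pt "60 -12 -39 0 0 0 0" --pt "60 -12 -39 0 0 0 0" --pt "60 0 0 0 0 0 0" --pt "60 0 0 0 0 0 0"

```text
time_s: 11.25
tcp_pos: [0.4962, -0.4363, 0.2044]
ee_rot: [[-1.0, 0.002, -0.004], [0.002, 1.0, 0.002], [0.004, 0.002, -1.0]]
wrist_force: [0.1, 0.4, -0.4]
gripper_width: 0.693
gripper_force: 0.0
```

Run:
```python
from h import *
s=sense();print(s["time_s"],s["tcp_pos"],s["ee_rot"])
m=camera_model("wrist");w=capture("wrist");save("w6",w)
for n in("loupe","lens","loupe_grip"):
  print(n,[(np.round(d["location"]).tolist(),round(d["p"],2),at("wrist",d["location"],.015,m).round(4).tolist()) for d in find_in(n,"wrist")[:2]])
for X in((.4545,-.437,.022),(.5,-.437,.022),(.574,-.437,.014)):print(np.round(proj("wrist",X,m)))
```

```text
11.25 [ 0.49617053 -0.43631035  0.20444057] [[-0.99999152  0.0018326  -0.00368831]
 [ 0.00182361  0.99999536  0.00243952]
 [ 0.00369276  0.00243278 -0.99999022]]
loupe [([213.0, 262.0], 0.7, [0.5457, -0.4324, 0.015])]
lens [([216.0, 263.0], 0.89, [0.5494, -0.4317, 0.015])]
loupe_grip [([214.0, 258.0], 0.9, [0.5478, -0.438, 0.015])]
[143. 258.]
[180. 258.]
[233. 259.]
```

View pics/w6.png

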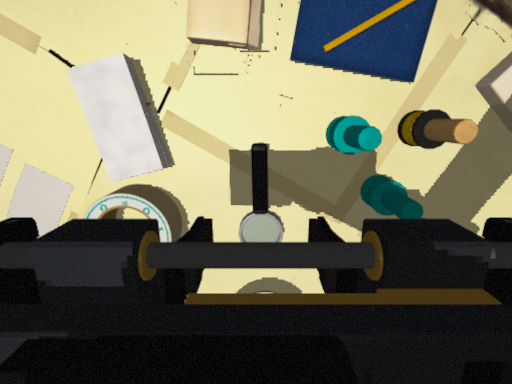

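Handle from (144,259) to (212,261), rim centre near (231,261): matches predictions within 2 px. Descending.

Call:
arm_command --pt "60 -3.5 0 30 0 0 0" --pt "60 0 0 45 0 0 0" --pt "60 0 0 45 0 0 0" --pt "60 0 0 40 0 0 0" --pt "60 0 0 20 0 0 0" --pt "60 0 0 6 0 0 0" --pt "60 0 0 0 0 0 0"

```text
time_s: 12.15
tcp_pos: [0.5005, -0.4355, 0.0211]
ee_rot: [[-1.0, -0.001, -0.001], [-0.001, 1.0, 0.0], [0.001, 0.0, -1.0]]
wrist_force: [0.4, -0.4, 0.2]
gripper_width: 0.691
gripper_force: 0.0
```

Call:
arm_command --pt "60 0 0 5 0 0 0" --pt "60 0 0 4 0 0 0" --pt "60 0 0 0 0 0 0" --pt "10 0 0 0 0 0 0" --pt "10 0 0 0 0 0 0" --pt "10 0 0 0 0 0 0" --pt "10 0 0 0 0 0 0" --pt "10 0 0 0 0 0 0"

```text
time_s: 12.95
tcp_pos: [0.5004, -0.4361, 0.0121]
ee_rot: [[-1.0, 0.0, 0.0], [0.0, 1.0, -0.0], [-0.0, -0.0, -1.0]]
wrist_force: [-0.2, -0.5, 0.3]
gripper_width: 0.32
gripper_force: 0.0
```

Call:
arm_command --pt "5 0 0 0 0 0 0" --pt "5 0 0 0 0 0 0" --pt "5 0 0 0 0 0 0" --pt "5 0 0 0 0 0 0" --pt "5 0 0 0 0 0 0"

```text
time_s: 13.45
tcp_pos: [0.5004, -0.4361, 0.0121]
ee_rot: [[-1.0, 0.0, 0.0], [0.0, 1.0, -0.0], [-0.0, -0.0, -1.0]]
wrist_force: [-0.5, 0.9, 0.1]
gripper_width: 0.226
gripper_force: 30.0
```

Call:
arm_command --pt "5 0 0 -10 0 0 0" --pt "5 0 0 -25 0 0 0" --pt "5 0 0 -35 0 0 0" --pt "5 0 0 -35 0 0 0" --pt "5 0 0 -25 0 0 0" --pt "5 0 0 -10 0 0 0" --pt "5 0 0 0 0 0 0" --pt "5 0 0 0 0 0 0"

```text
time_s: 14.25
tcp_pos: [0.4996, -0.4354, 0.1506]
ee_rot: [[-1.0, 0.001, -0.002], [0.001, 1.0, 0.002], [0.002, 0.002, -1.0]]
wrist_force: [0.1, 1.1, -0.9]
gripper_width: 0.23
gripper_force: 30.0
```

Call:
arm_command --pt "5 1 20 0 0 0 0" --pt "5 2 30 0 0 0 0" --pt "5 2 30 0 0 0 0" --pt "5 2 30 0 0 0 0" --pt "5 2 30 0 0 0 0" --pt "5 2 30 0 0 0 0" --pt "5 2 30 0 0 0 0" --pt "5 2 30 0 0 0 0"

```text
time_s: 15.05
tcp_pos: [0.484, -0.2047, 0.15]
ee_rot: [[-1.0, 0.001, -0.004], [0.001, 1.0, 0.001], [0.004, 0.001, -1.0]]
wrist_force: [0.2, 0.9, -0.8]
gripper_width: 0.23
gripper_force: 30.0
```

Call:
arm_command --pt "5 1 30 0 0 0 0" --pt "5 1 30 0 0 0 0" --pt "5 1 30 0 0 0 0" --pt "5 0 25 0 0 0 0" --pt "5 0 20 0 0 0 0" --pt "5 0 10 0 0 0 0" --pt "5 0 0 0 0 0 0" --pt "5 0 0 0 0 0 0"

```text
time_s: 15.85
tcp_pos: [0.4821, -0.0615, 0.1513]
ee_rot: [[-1.0, 0.0, -0.002], [0.0, 1.0, -0.0], [0.002, -0.0, -1.0]]
wrist_force: [0.4, 0.8, -1.7]
gripper_width: 0.225
gripper_force: 30.0
```

Call:
arm_command --pt "5 0 8.5 0 0 0 0" --pt "5 0 0 15 0 0 0" --pt "5 0 0 15 0 0 0" --pt "5 0 0 12 0 0 0" --pt "5 0 0 6 0 0 0" --pt "5 0 0 3 0 0 0" --pt "5 0 0 0 0 0 0" --pt "5 0 0 0 0 0 0"

```text
time_s: 16.65
tcp_pos: [0.4829, -0.0526, 0.1015]
ee_rot: [[-1.0, 0.0, 0.001], [0.0, 1.0, 0.0], [-0.001, 0.0, -1.0]]
wrist_force: [-0.7, -0.7, -1.4]
gripper_width: 0.23
gripper_force: 30.0
```

Run:
```python
from h import *
s=sense();print(s["time_s"],s["tcp_pos"],s["ee_rot"],s["wrist_force"])
b=capture("scene");a=capture("top")
save("f7",np.hstack([cv2.resize(b[190:310,120:240],(500,500),interpolation=cv2.INTER_CUBIC),cv2.resize(a[130:210,130:178],(300,500),interpolation=cv2.INTER_CUBIC)]))
k=500/120
for X in((.5555,-.053,.095),(.5555,-.053,.03),(.5255,-.053,.095),(.5855,-.053,.095),(.62,-.057,.095)):
  r,c=proj("scene",X);r2,c2=proj("top",X);print(X,np.round([(r-190)*k,(c-120)*k]),np.round([(r2-130)*6.25,500+(c2-130)*6.25]))
```

```text
16.65 [ 0.48294797 -0.05260504  0.1015495 ] [[-9.99999372e-01  2.68130245e-04  1.08807325e-03]
 [ 2.68230719e-04  9.99999960e-01  9.21958552e-05]
 [-1.08804849e-03  9.24876520e-05 -9.99999404e-01]] [-0.70867935 -0.69858261 -1.39244951]
(0.5555, -0.053, 0.095) [188. 284.] [287. 692.]
(0.5555, -0.053, 0.03) [327. 290.] [302. 725.]
(0.5255, -0.053, 0.095) [209. 350.] [371. 689.]
(0.5855, -0.053, 0.095) [167. 220.] [204. 696.]
(0.62, -0.057, 0.095) [140. 155.] [109. 711.]
```

View pics/f7.png

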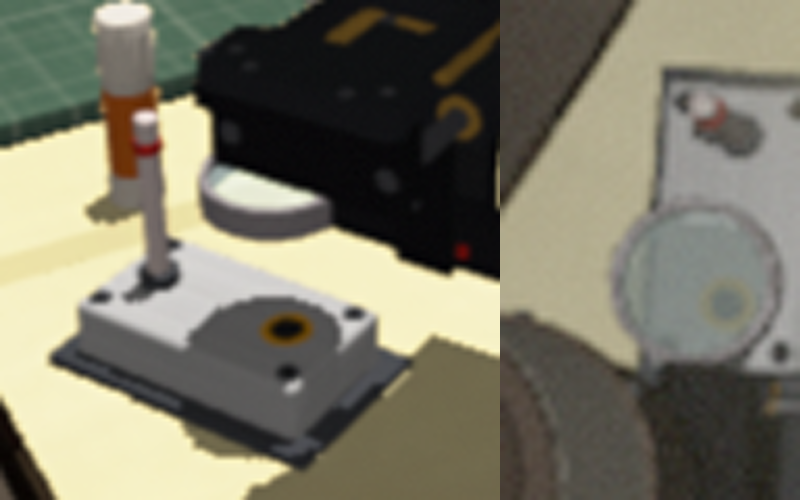

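Top view: rim centre at (286,695) against the predicted focus (287,692), so it's centred. In the scene view the pin ring is at (328,287), the band at (147,145), and the rim spans columns 200–332 with its lowest edge at row 240. Quick numeric check of height and tilt.

Run:
```python
from h import *
k=500/120;t=np.linspace(0,6.283,200)
for cx,dz,p in((.5555,0,0),(.5555,.0014,0),(.5555,-.005,0),(.5555,-.006,.1)):
  P=np.array([proj("scene",(cx+.03*np.cos(u),-.053+.03*np.sin(u),.095+dz+h-p*.03*np.cos(u))) for u in t for h in(-.007,.007)])
  q=(P-[190,120])*k;print(dz,p,"rows",q[:,0].min().round(),q[:,0].max().round(),"cols",q[:,1].min().round(),q[:,1].max().round(),"row at leftmost",q[q[:,1].argmin(),0].round())
```

```text
0 0 rows 132.0 248.0 cols 203.0 363.0 row at leftmost 177.0
0.0014 0 rows 129.0 245.0 cols 203.0 363.0 row at leftmost 174.0
-0.005 0 rows 143.0 259.0 cols 204.0 363.0 row at leftmost 188.0
-0.006 0.1 rows 148.0 258.0 cols 204.0 363.0 row at leftmost 197.0
```

Call:
arm_command --pt "5 0 0 1 0 0 0" --pt "5 0 0 0 0 0 0" --pt "5 0 0 0 0 0 0" --pt "5 0 0 0 0 0 0" --pt "5 0 0 0 0 0 0"

```text
time_s: 17.25
tcp_pos: [0.4825, -0.0526, 0.1001]
ee_rot: [[-1.0, 0.0, 0.0], [0.0, 1.0, 0.0], [-0.0, 0.0, -1.0]]
wrist_force: [-0.2, -0.6, -1.7]
gripper_width: 0.225
gripper_force: 30.0
```

Run:
```python
from h import *
b=capture("scene").astype(int)
t=np.linspace(0,6.283,2000)
P=np.array([proj("scene",(.5555+.03*np.cos(u),-.053+.03*np.sin(u),.088)) for u in t])
for c in range(169,200,3):
  near=P[abs(P[:,1]-c)<.5];print(c,"pred",near[:,0].max().round(1),"img r236-252",b[236:253,c].sum(1)//3) if len(near) else 0
red=np.argwhere((b[:,:,0]>1.8*b[:,:,1])[215:235,150:160]);print("band",red.mean(0)+[215,150],proj("scene",(.62,-.057,.095)))
```

```text
169 pred 241.9 img r236-252 [150 113  81  71  77  85 111 167 217 228 228 227 225 221 216 212 210]
172 pred 245.7 img r236-252 [213 200 164 112  77  70  70  70  77 127 202 226 227 226 221 217 212]
175 pred 247.4 img r236-252 [227 227 219 181 130  86  73  74  72  72  95 167 222 229 226 220 215]
178 pred 248.5 img r236-252 [226 227 227 216 175 114  79  75  76  74  72 102 182 225 230 229 226]
181 pred 249.1 img r236-252 [227 227 227 225 198 151  95  75  76  75  74  74 135 221 230 229 228]
184 pred 249.4 img r236-252 [228 227 228 229 211 163  99  76  76  76  74  72 120 208 228 229 228]
187 pred 249.5 img r236-252 [219 229 232 232 210 160  97  73  75  76  74  72 127 215 229 228 227]
190 pred 249.3 img r236-252 [157 227 236 229 186 124  84  74  73  74  72  92 166 223 229 228 227]
193 pred 248.9 img r236-252 [ 76 182 227 204 156  95  72  72  73  71  75 130 210 228 228 228 228]
196 pred 248.3 img r236-252 [  8  55 125 140  96  72  72  72  71  75 128 210 228 229 228 227 227]
199 pred 247.3 img r236-252 [  8   7  21  41  47  48  48  47  67 139 209 228 229 228 228 228 228]
band [223.56363636 152.05454545] (np.float64(223.64206566116962), np.float64(157.26006444320387))
```

Call:
arm_command --pt "5 0 0 1 0 0 0" --pt "5 0 0 0 0 0 0" --pt "5 0 0 0 0 0 0" --pt "5 0 0 0 0 0 0" --pt "5 0 0 0 0 0 0"

```text
time_s: 17.8
tcp_pos: [0.4825, -0.0526, 0.0991]
ee_rot: [[-1.0, 0.0, 0.0], [0.0, 1.0, 0.0], [-0.0, 0.0, -1.0]]
wrist_force: [-0.3, -0.1, -1.0]
gripper_width: 0.228
gripper_force: 30.0
```

```bash
python3 -c "
from station import *
print(finish_job())"
```

```text
the job is handed in; nothing more can be done
None
```

I handed the job in at about 17.8 s, but the hand-in gave no verdict. By my checks the pin is flush, the mallet stands free and upright at its old spot, and the loupe is held level over the pin, within about 3 mm sideways and 2 mm of the band's height.

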